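# Gather the loose collars in the tote's pour corner

### The job

Press the raised gate of the parts tote fully down while the tote stands on the desk. Then lift the tote by its wooden handle and tilt it by about 30 degrees, lowest at the gate's corner, until all three brass collars have slid together into that corner. Finish still holding the tote up like that, steady and well clear of the desk, with the gate shut; leave the mug, the oil can and the small carton alone.

Things in the scene. Friction and masses are not known exactly. Their poses are not given: they have to be found in the camera images.
- tote: Loose open grey plastic parts tote, 116 (x) x 156 (y) mm, 0.35 kg; walls 46 mm high, walls and floor 4 mm thick, with a fixed handle along y over its middle. Origin: centre of the underside; z up. The -x wall has a 30 mm wide pour opening (y = 40 to 70 mm) beside the corner at -x, +y, shut by a steel gate. Smooth inside: the collars slide at slopes over about 10 to 15 degrees.
- grip (a point): Middle of the tote's wooden handle bar, 92 mm above the underside. The bar runs straight along tote y: 14 mm thick (x), 22 mm high (81 to 103 mm above the underside), 148 mm long between two 26 mm wide steel uprights on the end walls. Below the bar the tote is open.
- gate (a joint): Height of the sliding gate above fully shut, in m: 0 fully pressed down (shut), 0.022 fully up. Friction of about 4 N holds it where it is left; it is pushed straight down along the tote's z.
- gate_top (a point): Centre of the top face of the gate's flat push cap (18 x 34 mm in tote x, y), at tote x = -56, y = +55 mm; it moves with the gate, 56 mm above the tote's underside when shut and up to 78 mm when open.
- corner_in (a point): The pour corner inside the tote: the point where the floor and the two walls meet (tote x = -54, y = +74, z = 4 mm).
- corner_foot (a point): The outer bottom edge of the tote at the pour corner (tote x = -58, y = +78, z = 0 mm).
- collar0: One of three like brass spacer collars lying loose in the tote: rings 22 mm in diameter, 12 mm high, 30 g. Origin: centre of one flat face (the underside at the start).
- collar1: One of three like brass spacer collars lying loose in the tote: rings 22 mm in diameter, 12 mm high, 30 g. Origin: centre of one flat face (the underside at the start).
- collar2: One of three like brass spacer collars lying loose in the tote: rings 22 mm in diameter, 12 mm high, 30 g. Origin: centre of one flat face (the underside at the start).
- mug_1: White mug, 83 x 115 x 86 mm, standing to the left of the tote; to be left alone. Origin: centre of its underside.
- oil_can: Small white oil can with a thin spout, 38 mm in diameter, 118 mm high, standing to the right of the tote; to be left alone. Origin: centre of its underside.
- washer_box: Small white carton, 36 x 50 x 22 mm, on the desk to the right; to be left alone. Origin: centre of its underside.

How it is judged:
On the way, in this order (a step that is already met when the one before it is completed fails the run):
1. the gate is pressed fully down while the tote stands on the desk (value of joint gate below 0.002 m and height (world z) of tote below 0.008 m and angle between tote's own z axis and vertical below 0.1 rad), for 0.2 s.
2. the tote is lifted clear of the desk in the gripper, gate shut (value of joint gate below 0.003 m and height (world z) of corner_foot above 0.03 m and contact force between the fingers and tote above 1 N), for 0.2 s.
At the end, for the whole second after the job is handed in: Gripper holds the tote still, its gate corner over 40 mm above the desk, touching no bystander; tilted 20 to 60 degrees, sloping down to the gate corner along both walls by at least 8 degrees; all three collars at rest within 65 mm of the inner corner; gate shut within 3 mm (value of joint gate below 0.003 m and distance between each of collar0, collar1, collar2 and corner_in below 0.065 m and angle between tote's own z axis and vertical between 0.35 and 1.05 rad and angle between tote's own x axis and vertical below 1.43 rad and angle between tote's own y axis and vertical above 1.71 rad and height (world z) of corner_foot above 0.04 m and contact force between the fingers and tote above 1 N and linear speed of each of tote, collar0, collar1, collar2 below 0.03 m/s and angular speed of tote below 0.2 rad/s and contact force between tote and mug_1 below 0.3 N and contact force between tote and oil_can below 0.3 N and contact force between tote and washer_box below 0.3 N); the arm keeps its last pose, push and grip.
It fails at once if the mug is pushed more than 30 mm (distance of mug_1 from where it was at the start of the episode above 0.03 m).
It fails at once if the oil can is pushed more than 30 mm (distance of oil_can from where it was at the start of the episode above 0.03 m).
It fails at once if the small carton is pushed more than 30 mm (distance of washer_box from where it was at the start of the episode above 0.03 m).
It also fails if it takes over 45 s, if anything falls off the work surface, if the arm or the gripper's body presses on something with over 40 N, if the wrist force passes 120 N, or if a joint passes its speed limit or range.

### The arm

A 7-joint arm with a two-finger parallel gripper is mounted at the origin on a cart in front of the work surface, level with it; the furniture and walls round the work are solid. World frame = base frame: x ahead of the robot, y to its left, z up, the work surface at z = 0. Lengths are in m, angles in rad, forces in N, time in s.
With the tool pointing down it reaches from about 0.4 to 0.875 m from the base axis. Payload 19.3 kg.
Tool frame: the origin (TCP) lies at the very end of the fingers, on their centre line; the grasp point (between the pads) lies 19 mm behind it; z points along the fingers, y is the direction in which the jaws open and shut (so a half turn about z gives the same grasp; the last joint's range is limited). The gripper opens to 85 mm and grips with 20 to 120 N. Pads are 22 mm wide; open, the fingers measure 114 mm over their backs; the gripper's body (76 mm by 85 mm) begins 54 mm behind the grasp point. The pads swing forward as they close: fully open they stand 13 mm farther back than shut.
Start: joints at [-1.243, 0.521, -0.036, 1.599, 0.021, 1.021, -0.113], TCP at [0.242, 0.576, 0.231] pointing down, gripper open.
Joint ranges: [-2.91, 2.91], [-0.3, 2.13], [-1.5, 1.42], [0.17, 2.43], [-1.26, 4.41], [0.16, 1.93], [-2.52, 2.52]. Speed limits (rad/s): [1.89, 1.89, 2.39, 2.39, 3.01, 3.01, 3.01].

### API

Orientations are given as [roll, pitch, yaw] about the fixed x, y, z axes, in that order (R = Rz(yaw) Ry(pitch) Rx(roll)).
In Python, from workcell import bot, grab_frame, calibration, workorder gives the robot as it stands.
- The arm moves only by the tool move_arm, never from a script. Its arguments are lists of equal length, an entry for each row: "jaw": the closure in counts, from 0 (fully open) to 255 (shut); "dp": the shift along the tool's x, y, z in units of 800 mm (1.0 is 800 mm), a list of three; "rotation": the turn, a rotation vector about the tool's x, y, z in units of pi rad (1.0 is pi rad), a list of three. In form: {"jaw": [jaw, ...], "dp": [[dx, dy, dz], ...], "rotation": [[rx, ry, rz], ...]}. A call has 1 to 10 rows; each row shifts and turns the commanded pose from where the row before left it, along the tool's axes as they then stand; what a row does not reach is not made up. A row lasts 1/8 s, in which the tool goes at most 62.5 mm and 10.7 degrees, less where a joint would pass 70% of its speed; a pose out of reach is approached as far as the arm can. A call with a number of a shift or a turn outside -1 to 1 is refused whole. A call with a gripper value outside its range is refused whole. The fingers move at their own pace and stop on an object; "squeeze" is the grip in N (left out, the last holds). Time passes only in rows, so rows that do not move let the fingers close. It gives the time, the measured TCP pose, the force and the opening at its end, in the units of the state.
- bot.observe(): the state, without advancing time (a new reading comes with each control period).
- grab_frame(name): name is "scene" or "top" or "wrist"; returns the picture (480x640x3 uint8, blue, green, red); there is no depth.
- calibration(name): a dict with "camera_matrix" (3x3 intrinsics, pixels), "T" (4x4, takes a point from camera to world coordinates). Camera axes: x right, y down, z forward; pixel columns grow to the right and rows downward; lengths in m; the calibration is good to about 2 mm. The wrist camera is an equidistant fisheye: a pixel r from the principal point sees the ray r / f radians off the axis. A picture is of the moment at which its call begins: read the wrist's pose just before it. calibration takes no time and is no camera call; for the wrist camera it gives the pose at the moment of the call.
- workorder.job_done(): hands the job in, once; it reports no verdict.
The state is a dict: "clock": time; "qpos": joint angles; "qd": joint speeds; "joint_efforts": joint torques, N m; "position": TCP position; "tool_rot": TCP orientation; "force": force on the tool from outside, world axes, zero at the start; "moment": the same for the moment, N m; "grip_width": finger opening in m.
Only numpy, scipy, OpenCV 4.12 (cv2) and the standard library are available. Lean on these libraries where they do the work, as an engineer would, in place of code of your own. Each camera call takes 0.05 s, during which the arm holds its last target. There are 200 camera calls.

## Working session

There is one attempt and no reset: what is moved stays moved. The work goes in short steps, Python scripts to look and compute and a tool call to move; the robot and the scene stay as the last step left them, time stands still between calls to the robot, and variables do not carry over. Pictures are saved under pics/ and viewed, about 8 in all and at most 12, crops included, and the job is handed in when it is done.

Besides the shell and the picture viewer there is one more tool, called as name(argument=value, ...), one argument or row to a line, values as JSON. move_arm: Moves the arm, as the interface text tells. Shifts and turns lie within -1 to 1; 1 stands for 800 mm of shift or pi rad of turn. Its arguments: {"type":"object","properties":{"jaw":{"type":"array","items":{"type":"number"}},"dp":{"type":"array","items":{"type":"array","items":{"type":"number","minimum":-1,"maximum":1}}},"rotation":{"type":"array","items":{"type":"array","items":{"type":"number","minimum":-1,"maximum":1}}},"squeeze":{"type":"number"}},"required":["jaw","dp","rotation"]}

```bash
mkdir -p pics; ls; python3 - <<'E'
from workcell import bot, grab_frame, calibration
import cv2,numpy as np
np.set_printoptions(precision=4,suppress=True)
print(bot.observe())
for n in("scene","top"):
    cv2.imwrite(f"pics/{n}0.png",grab_frame(n)); c=calibration(n); print(n,c["camera_matrix"],c["T"])
E
```

```text
pics
{'clock': 0.0, 'qpos': array([-1.2432,  0.522 , -0.0364,  1.6   ,  0.0212,  1.0211, -0.1128]), 'qd': array([ 0.0001,  0.0002, -0.0019, -0.0023,  0.0001,  0.0016, -0.0005]), 'joint_efforts': array([  0.0003, -92.7101,   1.9797, -36.9936,   0.0178,   0.0082,
        -0.0001]), 'position': array([0.242 , 0.5759, 0.2307]), 'tool_rot': array([-3.1405,  0.0001,  2.7438]), 'force': array([ 0.2958,  0.0445, -0.5835]), 'moment': array([0.0107, 0.0355, 0.033 ]), 'grip_width': 0.08519576517881004}
scene [[562.4785   0.     322.6312]
 [  0.     562.4785 236.7001]
 [  0.       0.       1.    ]] [[ 0.4955 -0.4554  0.7397 -0.3505]
 [-0.8685 -0.2718  0.4145 -0.4779]
 [ 0.0123 -0.8478 -0.5302  0.7182]
 [ 0.      0.      0.      1.    ]]
top [[515.1888   0.     325.1303]
 [  0.     515.1888 241.2147]
 [  0.       0.       1.    ]] [[-0.0002 -0.9951  0.0987  0.4001]
 [-1.      0.0006  0.0039  0.0074]
 [-0.004  -0.0987 -0.9951  1.3397]
 [ 0.      0.      0.      1.    ]]
```

View pics/scene0.png

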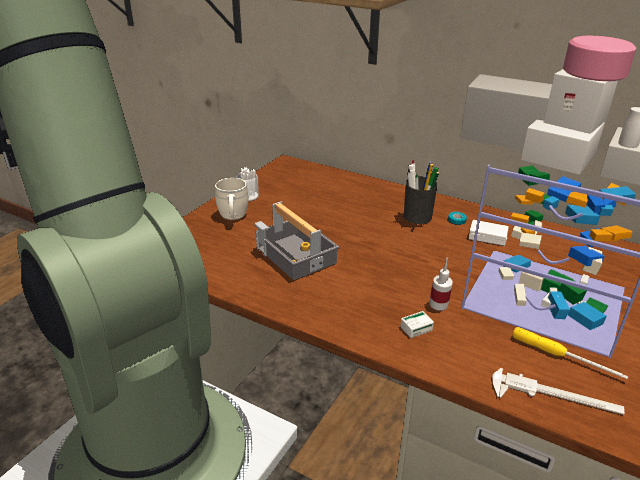

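View pics/top0.png

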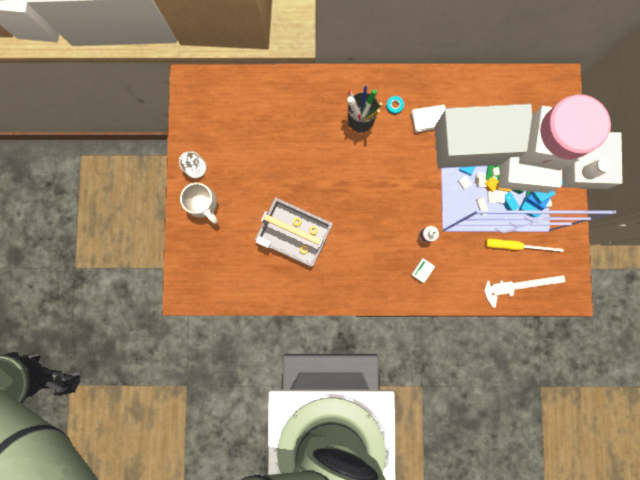

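The scene view shows the tote around (297,245) with its gate on the near left. The top view shows the tote around (295,233), gate cap at (264,240), mug at (198,202), oil can at (430,234) and carton at (423,270). I'll enlarge both.

```bash
python3 - <<'E'
import cv2,numpy as np
t=cv2.imread("pics/top0.png")[190:280,240:350]; s=cv2.imread("pics/scene0.png")[190:290,240:350]
r=lambda a,k:cv2.resize(a,None,fx=k,fy=k,interpolation=cv2.INTER_CUBIC)
cv2.imwrite("pics/topc.png",r(t,6)); cv2.imwrite("pics/scenec.png",r(s,6))
E
```

```text
(no output)
```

View pics/topc.png

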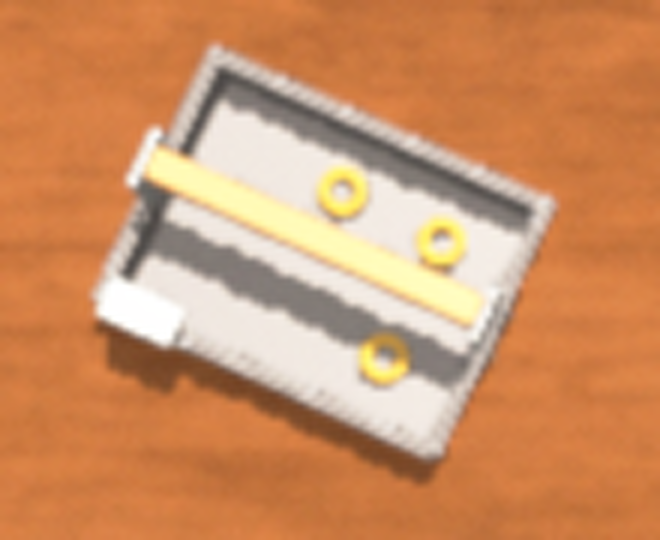

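View pics/scenec.png

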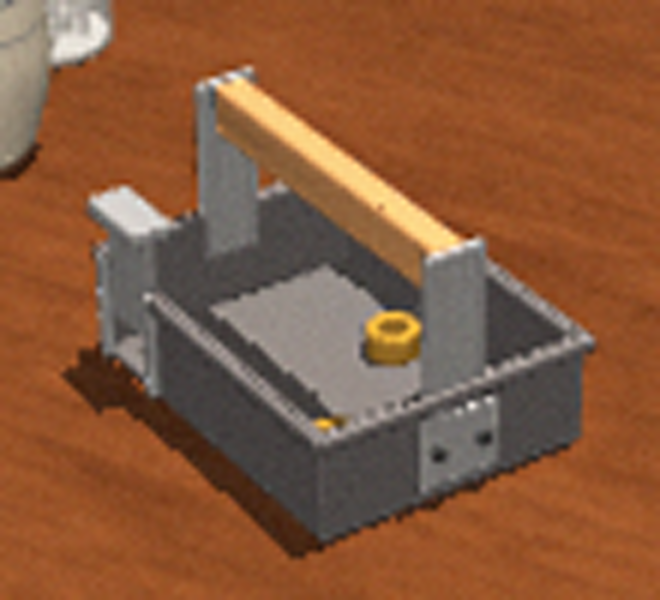

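```bash
cat > h.py <<'E'
import numpy as np
from scipy.spatial.transform import Rotation as R
from scipy.optimize import least_squares
from workcell import calibration
np.set_printoptions(precision=4,suppress=True)
def proj(n,P):
    c=calibration(n);T=np.linalg.inv(c["T"]);p=T[:3,:3]@P+T[:3,3];u=c["camera_matrix"]@p;return u[:2]/u[2]
def ray(n,uv,z):
    c=calibration(n);d=c["T"][:3,:3]@np.linalg.solve(c["camera_matrix"],[*uv,1]);o=c["T"][:3,3];return o+d*(z-o[2])/d[2]
E
python3 - <<'E'
from h import *
O={"top":(240,190),"scene":(240,190)}
pts=[("top",216,50,58,78,46),("top",550,200,58,-78,46),("top",438,455,-58,-78,46),("top",150,163,0,74,103),("top",482,308,0,-74,103),
("top",140,315,-56,55,'g'),("scene",318,440,-58,-78,46),("scene",590,345,58,-78,46),("scene",322,540,-58,-78,0),("scene",235,85,0,74,103),("scene",450,248,0,-74,103),("scene",128,210,-56,55,'g')]
def f(v):
    o=[]
    for n,a,b,x,y,z in pts:
        z=v[3] if z=='g' else z/1000
        P=R.from_euler('z',v[2]).apply([x/1e3,y/1e3,z])+[v[0],v[1],0]
        uv=np.array([(a+.5)/6-.5+O[n][0],(b+.5)/6-.5+O[n][1]]);o+=list(proj(n,P)-uv)
    return o
s=least_squares(f,[.45,.05,.4,.07]);print(s.x,np.reshape(s.fun,(-1,2)))
v=s.x;Rz=R.from_euler('z',v[2])
for p in[(-56,55,78),(0,0,92),(-54,74,4)]:print(p,Rz.apply(np.array(p)/1e3)+[v[0],v[1],0])
for a,b in[(342,193),(440,241),(384,358)]:
    print(Rz.inv().apply(ray("top",(a/6+240,b/6+190),.016)-[v[0],v[1],0]))
for n,uv in dict(mug=(198,202),handle=(213,220),can=(430,234),box=(423,270)).items():print(n,ray("top",uv,.05))
c=calibration("wrist");print(c)
E
```

```text
[ 0.5518  0.094  -0.4384  0.0732] [[-0.5261  0.7323]
 [-0.6668  1.4999]
 [-1.5539  0.4888]
 [-0.7596 -0.2815]
 [-0.8628  1.3069]
 [-0.5484 -0.2947]
 [ 1.2709  0.0783]
 [ 0.4277 -0.9888]
 [ 0.9241  1.1161]
 [ 0.1013 -0.9526]
 [ 1.1383 -0.0432]
 [ 1.315   0.0341]]
(-56, 55, 78) [0.5244 0.1675 0.078 ]
(0, 0, 92) [0.5518 0.094  0.092 ]
(-54, 74, 4) [0.5343 0.1839 0.004 ]
[0.0301 0.0048 0.016 ]
[ 0.0292 -0.0424  0.016 ]
[-0.0268 -0.0422  0.016 ]
mug [0.6282 0.3351 0.05  ]
handle [0.5821 0.296  0.05  ]
can [ 0.5462 -0.2515  0.05  ]
box [ 0.4556 -0.2322  0.05  ]
{'camera_matrix': array([[371.6483,   0.    , 316.4062],
       [  0.    , 371.6483, 244.8619],
       [  0.    ,   0.    ,   1.    ]]), 'T': array([[ 0.3867,  0.8772,  0.2845,  0.1684],
       [ 0.9222, -0.3679, -0.119 ,  0.6077],
       [ 0.0002,  0.3083, -0.9513,  0.3741],
       [ 0.    ,  0.    ,  0.    ,  1.    ]])}
```

move_arm(
  jaw=[255,255,255,255,255,255,255,255,255,255],
  dp=[
    [-0.0523,-0.0334,0],
    [-0.0523,-0.0334,0],
    [-0.0523,-0.0334,0],
    [-0.0523,-0.0334,0],
    [-0.0523,-0.0334,0],
    [-0.0523,-0.0334,0],
    [-0.0523,-0.0334,0],
    [-0.0523,-0.0334,0],
    [-0.0523,-0.0334,0],
    [-0.0523,-0.0334,0],
  ],
  rotation=[
    [0,0,0],
    [0,0,0],
    [0,0,0],
    [0,0,0],
    [0,0,0],
    [0,0,0],
    [0,0,0],
    [0,0,0],
    [0,0,0],
    [0,0,0],
  ],
)

```text
clock: 1.35
position: [0.525, 0.1663, 0.2312]
tool_rot: [-3.141, -0.0, 2.744]
force: [-0.5, 0.3, 0.2]
grip_width: -0.0002
```

```bash
python3 - <<'E'
from h import *
from workcell import bot,grab_frame
import cv2
o=bot.observe()
for k in("clock","qpos","position","tool_rot","force","grip_width"):print(k,o[k])
c=calibration("wrist");print(c["T"])
im=grab_frame("wrist");cv2.imwrite("pics/w1.png",im)
E
```

```text
clock 1.35
qpos [-0.4736  0.4047  0.0792  1.8019 -0.0388  0.9367  0.7953]
position [0.525  0.1663 0.2312]
tool_rot [-3.1414 -0.0002  2.7439]
force [-0.4568  0.3428  0.2421]
grip_width -0.0001588240876702921
[[ 0.3866  0.8773  0.2845  0.4513]
 [ 0.9223 -0.3681 -0.1182  0.198 ]
 [ 0.0011  0.3081 -0.9514  0.3745]
 [ 0.      0.      0.      1.    ]]
```

View pics/w1.png

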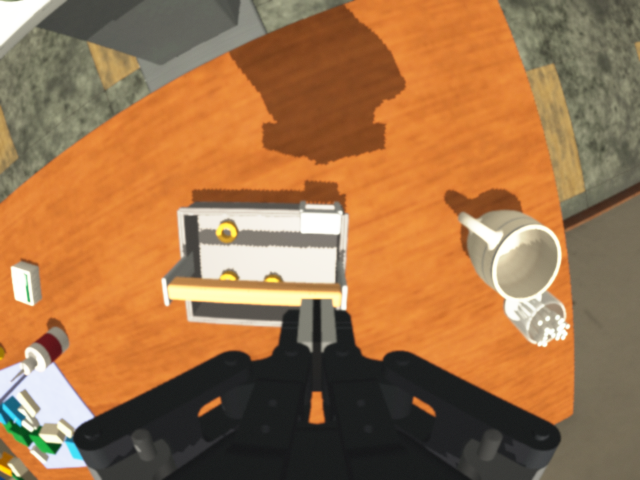

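```bash
python3 - <<'E'
import cv2
t=cv2.imread("pics/w1.png")[190:335,155:360]
cv2.imwrite("pics/w1c.png",cv2.resize(t,None,fx=3.9,fy=3.9,interpolation=cv2.INTER_CUBIC))
E
```

```text
(no output)
```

View pics/w1c.png

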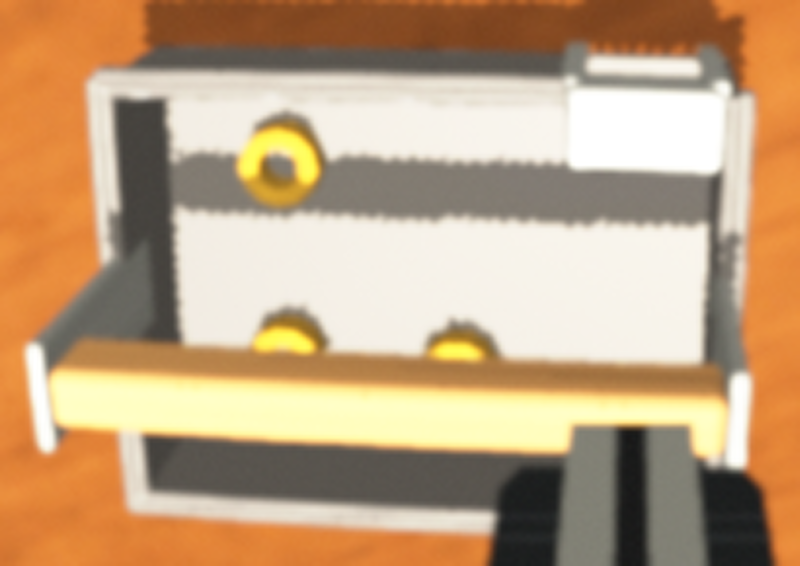

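The wrist crop shows cap top face centre at crop (646,129), rim corners at (90,72), (752,93) and (130,512), and bar top ends at (57,396) and (724,424).

```bash
cat >> h.py <<'E'
def projw(P,c):
    T=np.linalg.inv(c["T"]);p=T[:3,:3]@P+T[:3,3];K=c["camera_matrix"]
    a=np.arctan2(np.hypot(p[0],p[1]),p[2]);d=p[:2]/np.hypot(p[0],p[1])
    return K[0,0]*a*d+K[:2,2]
E
python3 - <<'E'
from h import *
c=calibration("wrist")
pts=[(90,72,-58,-78,46),(752,93,-58,78,46),(130,512,58,-78,46),(57,396,0,-74,103),(724,424,0,74,103),(646,129,-56,55,'g')]
def f(v):
    o=[]
    for a,b,x,y,z in pts:
        z=v[3] if z=='g' else z/1000
        P=R.from_euler('z',v[2]).apply([x/1e3,y/1e3,z])+[v[0],v[1],0]
        o+=list(projw(P,c)-np.array([(a+.5)/3.9-.5+155,(b+.5)/3.9-.5+190]))
    return o
s=least_squares(f,[.55,.094,-.44,.07]);v=s.x;print(v,np.reshape(s.fun,(-1,2)))
Rz=R.from_euler('z',v[2])
for p in[(-56,55,78),(0,0,92)]:print(p,Rz.apply(np.array(p)/1e3)+[v[0],v[1],0])
E
```

```text
[ 0.5555  0.0909 -0.4348  0.0747] [[ 1.7496  1.5796]
 [-2.0988 -0.0689]
 [ 1.7488 -2.9671]
 [-2.1286  0.0724]
 [ 1.2099  0.7198]
 [-0.0055  0.0002]]
(-56, 55, 78) [0.5278 0.1644 0.078 ]
(0, 0, 92) [0.5555 0.0909 0.092 ]
```

move_arm(
  jaw=[255,255,255,255,255,255,255,255],
  dp=[
    [0,0,0.046],
    [0,0,0.046],
    [0,0,0.046],
    [0,0,0.045],
    [0,0,0.006],
    [0,0,0.006],
    [0,0,0.006],
    [0,0,0.006],
  ],
  rotation=[
    [0,0,0],
    [0,0,0],
    [0,0,0],
    [0,0,0],
    [0,0,0],
    [0,0,0],
    [0,0,0],
    [0,0,0],
  ],
)

```text
clock: 2.4
position: [0.525, 0.168, 0.0664]
tool_rot: [3.14, 0.001, 2.744]
force: [0.8, -1.0, 4.1]
grip_width: -0.0002
```

move_arm(
  jaw=[255,255,255,255],
  dp=[
    [0,0,0.005],
    [0,0,0.005],
    [0,0,0.004],
    [0,0,0],
  ],
  rotation=[
    [0,0,0],
    [0,0,0],
    [0,0,0],
    [0,0,0],
  ],
)

```text
clock: 2.9
position: [0.5248, 0.168, 0.0558]
tool_rot: [3.141, 0.001, 2.744]
force: [-5.0, -1.6, 31.4]
grip_width: -0.0003
```

move_arm(
  jaw=[255,255,255,200,120,60,0,0,0,0],
  dp=[
    [0,0,0],
    [0,0,-0.04],
    [0,0,-0.06],
    [0,0,-0.075],
    [0,0,0],
    [0,0,0],
    [0,0,0],
    [0,0,0],
    [0,0,0],
    [0,0,0],
  ],
  rotation=[
    [0,0,0],
    [0,0,0],
    [0,0,0.033],
    [0,0,0.055],
    [0,0,0.055],
    [0,0,0.055],
    [0,0,0.055],
    [0,0,0.055],
    [0,0,0.055],
    [0,0,0.055],
  ],
)

```text
clock: 4.15
position: [0.5239, 0.1676, 0.1941]
tool_rot: [-3.141, 0.001, 1.425]
force: [-0.1, -0.2, -0.5]
grip_width: 0.0852
```

move_arm(
  jaw=[0,0],
  dp=[
    [0,0,0],
    [0,0,0],
  ],
  rotation=[
    [0,0,0.055],
    [0,0,0.042],
  ],
)

```text
clock: 4.4
position: [0.5239, 0.1677, 0.1941]
tool_rot: [-3.141, 0.001, 1.121]
force: [0.7, 0.5, 1.2]
grip_width: 0.0852
```

```bash
python3 - <<'E'
from h import *
from workcell import bot,grab_frame
import cv2
o=bot.observe()
for k in("clock","qpos","position","tool_rot","force","grip_width"):print(k,o[k])
c=calibration("wrist");print(c["T"]);np.save("c2.npy",c["T"])
im=grab_frame("wrist");cv2.imwrite("pics/w2.png",im)
E
```

```text
clock 4.4
qpos [-0.7852  0.4985  0.5116  1.8564 -0.3117  0.8676 -0.5713]
position [0.5239 0.1677 0.1941]
tool_rot [-3.1409  0.0009  1.1208]
force [0.6896 0.4574 1.164 ]
grip_width 0.08524993583036669
[[ 0.9008 -0.413  -0.1341  0.5575]
 [-0.4342 -0.8572 -0.277   0.2399]
 [-0.0005  0.3077 -0.9515  0.3373]
 [ 0.      0.      0.      1.    ]]
```

View pics/w2.png

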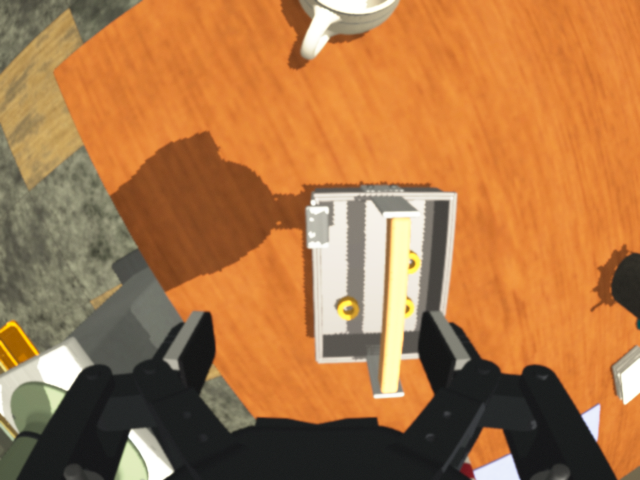

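The gate is down, with the cap flush near (317,227), and the mug is untouched. Bar ends are at (400,216) and (392,392). I'll refit.

```bash
python3 - <<'E'
from h import *
c=calibration("wrist")
pts=[(313,195,-58,78,46),(456,194,58,78,46),(318,362,-58,-78,46),(400,216,0,74,103),(392,392,0,-74,103),(318,227,-56,55,'g')]
def f(v):
    o=[]
    for a,b,x,y,z in pts:
        z=v[3] if z=='g' else z/1000
        P=R.from_euler('z',v[2]).apply([x/1e3,y/1e3,z])+[v[0],v[1],0]
        o+=list(projw(P,c)-np.array([a,b]))
    return o
s=least_squares(f,[.55,.094,-.44,.07]);v=s.x;print(v,np.reshape(s.fun,(-1,2)))
Rt=R.from_euler('xyz',[np.pi,0,1.1208])
for t in[v[:2],(.5537,.0925)]: print(Rt.inv().apply([t[0]-.5239,t[1]-.1677,0])/.8)
E
```

```text
[ 0.5534  0.0978 -0.4223  0.0555] [[ 0.8881  1.0958]
 [-2.3063 -0.1817]
 [ 1.7209 -1.7253]
 [ 1.5511 -0.3035]
 [-1.533   0.5411]
 [-0.6363  0.0046]]
[-0.0626  0.0712  0.    ]
[-0.0684  0.0744  0.    ]
```

move_arm(
  jaw=[0,0,0,0,0,0,0,255,255,255],
  dp=[
    [-0.033,0.037,0],
    [-0.0335,0.0365,0],
    [0,0,0.03],
    [0,0,0.05],
    [0,0,0.05],
    [0,0,0.02],
    [0,0,0],
    [0,0,0],
    [0,0,0],
    [0,0,0],
  ],
  rotation=[
    [0,0,0],
    [0,0,0],
    [0,0,0],
    [0,0,0],
    [0,0,0],
    [0,0,0],
    [0,0,0],
    [0,0,0],
    [0,0,0],
    [0,0,0],
  ],
  squeeze=100,
)

```text
clock: 5.7
position: [0.5548, 0.0946, 0.0752]
tool_rot: [3.141, -0.001, 1.126]
force: [-0.3, 0.8, -0.3]
grip_width: 0.0318
```

move_arm(
  jaw=[255,255,255,255],
  dp=[
    [0,0,0],
    [0,0,0],
    [0,0,0],
    [0,0,0],
  ],
  rotation=[
    [0,0,0],
    [0,0,0],
    [0,0,0],
    [0,0,0],
  ],
)

```text
clock: 6.2
position: [0.5549, 0.0945, 0.0751]
tool_rot: [3.141, -0.001, 1.126]
force: [-2.3, 0.8, 9.9]
grip_width: 0.0124
```

move_arm(
  jaw=[255,255,255,255,255,255,255,255],
  dp=[
    [0,0,-0.015],
    [0,0,-0.03],
    [0,0,-0.04],
    [0,0,-0.04],
    [0,0,-0.04],
    [0,0,-0.03],
    [0,0,-0.015],
    [0,0,0],
  ],
  rotation=[
    [0,0,0],
    [0,0,0],
    [0,0,0],
    [0,0,0],
    [0,0,0],
    [0,0,0],
    [0,0,0],
    [0,0,0],
  ],
)

```text
clock: 7.2
position: [0.5545, 0.0945, 0.2428]
tool_rot: [3.141, -0.001, 1.126]
force: [0.2, -0.1, -4.8]
grip_width: 0.0122
```

move_arm(
  jaw=[255,255,255,255,255,255,255,255,255,255],
  dp=[
    [0,0,0],
    [0,0,0],
    [0,0,0],
    [0,0,0],
    [0,0,0],
    [0,0,0],
    [0,0,0],
    [0,0,0],
    [0,0,0],
    [0,0,0],
  ],
  rotation=[
    [-0.01,-0.01,0],
    [-0.016,-0.016,0],
    [-0.016,-0.016,0],
    [-0.016,-0.016,0],
    [-0.016,-0.016,0],
    [-0.016,-0.016,0],
    [-0.016,-0.016,0],
    [-0.016,-0.016,0],
    [-0.008,-0.008,0],
    [0,0,0],
  ],
)

```text
clock: 8.45
position: [0.5542, 0.0948, 0.2417]
tool_rot: [2.711, 0.398, 1.039]
force: [-0.5, -0.0, -4.8]
grip_width: 0.0129
```

```bash
python3 - <<'E'
from h import *
from workcell import bot,grab_frame
import cv2
o=bot.observe()
for k in("clock","qpos","position","tool_rot","force","grip_width"):print(k,o[k])
print(R.from_euler('xyz',o["tool_rot"]).as_matrix())
w=grab_frame("wrist");t=grab_frame("top");s=grab_frame("scene")
cv2.imwrite("pics/t3.png",t);cv2.imwrite("pics/s3.png",s);cv2.imwrite("pics/w3.png",w)
r=lambda a:cv2.resize(a,(400,300),interpolation=cv2.INTER_CUBIC)
cv2.imwrite("pics/m3.png",np.vstack([np.hstack([r(w),r(s)]),np.hstack([r(t[165:285,210:370]),r(s[140:290,200:400])])]))
E
```

```text
clock 8.45
qpos [-1.1551  0.6199  0.8312  1.8452  0.1688  0.9031 -0.9677]
position [0.5542 0.0948 0.2417]
tool_rot [2.7106 0.3976 1.039 ]
force [-0.5129 -0.0311 -4.8153]
grip_width 0.012899789032553654
[[ 0.4675  0.8651  0.1817]
 [ 0.7947 -0.3213 -0.5151]
 [-0.3872  0.3852 -0.8377]]
```

View pics/m3.png

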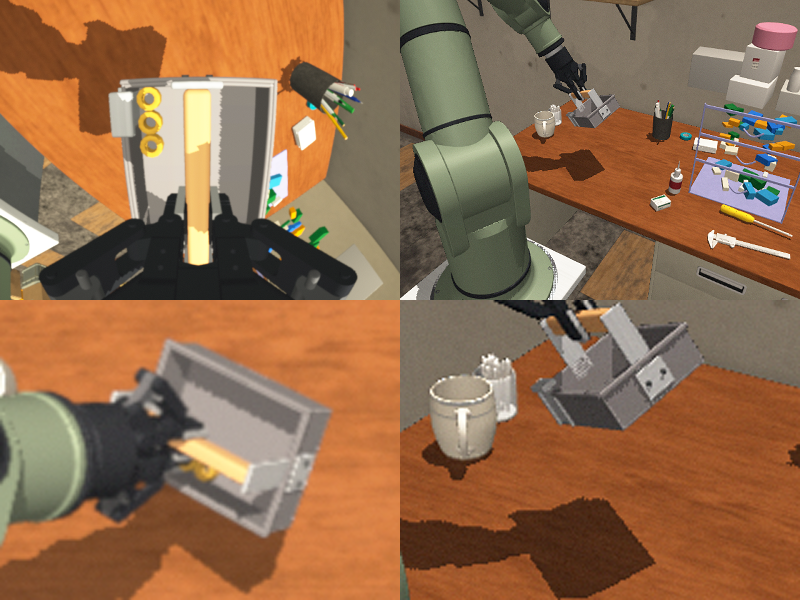

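The tote is held about 33° down to the gate corner, with all three collars in a row along the -x wall into the +y corner. I'll measure the third collar's distance.

```bash
python3 - <<'E'
import cv2
t=cv2.imread("pics/w3.png")[115:265,170:320]
cv2.imwrite("pics/w3c.png",cv2.resize(t,None,fx=4,fy=4,interpolation=cv2.INTER_CUBIC))
E
```

```text
(no output)
```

View pics/w3c.png

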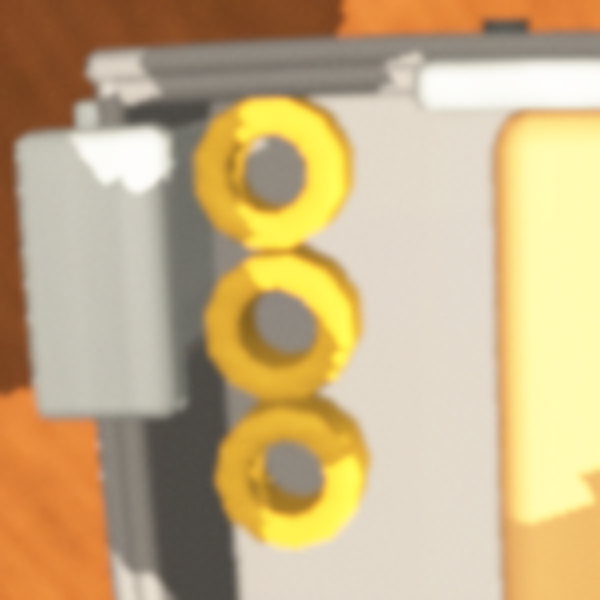

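move_arm(
  jaw=[255,255,255,255,255,255,255,255],
  dp=[
    [0,0,0],
    [0,0,0],
    [0,0,0],
    [0,0,0],
    [0,0,0],
    [0,0,0],
    [0,0,0],
    [0,0,0],
  ],
  rotation=[
    [0,0,0],
    [0,0,0],
    [0,0,0],
    [0,0,0],
    [0,0,0],
    [0,0,0],
    [0,0,0],
    [0,0,0],
  ],
)

```text
clock: 9.6
position: [0.5545, 0.0944, 0.2425]
tool_rot: [2.71, 0.396, 1.038]
force: [0.3, 0.5, -4.6]
grip_width: 0.0121
```

```bash
python3 - <<'E'
from h import *
from workcell import bot,grab_frame
import cv2
o=bot.observe();c=calibration("wrist");w=grab_frame("wrist");a=cv2.imread("pics/w3.png")
print("moved px",(cv2.absdiff(w,a).max(2)[115:265,170:320]>60).sum(),"qd",np.abs(o["qd"]).max())
Rt=R.from_euler('xyz',o["tool_rot"]).as_matrix()
M=np.c_[Rt[:,1],Rt[:,0],-Rt[:,2]]  # tote axes (approx)
g=o["position"]-Rt[:,2]*.019
W=lambda p:g+M@(np.array(p)/1e3-[0,0,.092])
print("tilt",np.degrees(np.arccos(M[2,2])),"ax/ay",M[2,0],M[2,1],"foot z",W((-58,78,0))[2])
px=lambda x,y:np.array([x/4+170,y/4+115])
for uv,z in[((272,172),16),((282,325),16),((292,473),16)]:   # top-face centres
    s=least_squares(lambda q:projw(W((q[0],q[1],z)),c)-px(*uv),[-40,40]);q=np.array([*s.x,4])
    print("collar",q,"dist",np.linalg.norm(q-[-54,74,4]))
s=least_squares(lambda q:projw(W((q[0],55,q[1])),c)-px(100,272),[-56,56]);print("cap x,z",s.x)
for p in[(-58,78,46),(-65,55,56),(-65,55,78),(-47,55,56),(-47,55,78)]:print(p,(projw(W(p),c)-[170,115])*4)
E
```

```text
moved px 6 qd 0.0019023262503840917
tilt 33.0937341557211 ax/ay 0.38609418942947926 -0.3860810457719238 foot z 0.12882616593909862
collar [-43.4821  64.1686   4.    ] dist 14.397315833764525
collar [-42.9075  42.8023   4.    ] dist 33.11107773768863
collar [-42.568  21.388   4.   ] dist 53.83971383761102
cap x,z [-59.4849  44.3328]
(-58, 78, 46) [97.8647 82.2198]
(-65, 55, 56) [ 24.1876 289.1836]
(-65, 55, 78) [-51.9079 324.9124]
(-47, 55, 56) [172.2162 283.8929]
(-47, 55, 78) [113.0803 319.1201]
```

```bash
python3 -c "
from workcell import workorder;print(workorder.job_done())"
```

```text
the job is handed in; nothing more can be done
None
```

I pressed the gate down with the closed fingers while the tote stood on the desk. Then I gripped the handle bar at 100 N, lifted the tote about 170 mm, tilted it towards the gate corner and handed the job in. It took about 10 s of the 45 s, and no verdict is reported.

Last checks before handing in:
- **Tilt:** 33.1°, about 22.7° along each wall, worked out from the tool pose with the grasp taken as rigid. The gate corner was about 129 mm above the desk.
- **Steadiness:** the arm was at rest (largest joint speed 0.002 rad/s). The collars did not move between two wrist pictures about 1 s apart.
- **Collars:** all three lie touching in a row along the -x wall. They measured about 14, 33 and 54 mm from the inner corner, and the limit is 65 mm.
- **Gate:** it pressed to a firm stop (31 N) with the tip at 55.8 mm, where shut is 56 mm. A fit to a wrist picture straight after gave 55.5 mm, and in the last picture the cap edges match the shut position to within about 2 pixels.
- **Bystanders:** I kept the arm away from the mug, oil can and carton, and nothing in the last pictures looks out of place. I did not measure their positions again.

**What disagreed:**
- A rough fit for the cap's height in the last picture gave 44 mm. I set it aside because it lies below the shut position and, with y held fixed, one point determines the height poorly.
- My fits of the tote's position from different cameras differed by up to about 7 mm, so I used an average, and the grasp held.

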